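# Thread the float rod through both guide rings of the pull-out sump tray

## Robot

A 6-joint arm with a two-finger parallel gripper is mounted at the origin on the work surface. World frame = base frame: x ahead of the robot, y to its left, z up, the work surface at z = 0. Lengths are in mm, angles in rad, forces in N, time in s.
With the tool pointing down it reaches from about 275 to 750 mm from the base axis. Payload 10.2 kg.
Tool frame: the origin (TCP) lies midway between the tips of the shut fingers; the grasp point (between the pads) lies 19 mm behind it (ctrl.pinch_z is the distance from the TCP to the grasp point, in mm); x points along the fingers, z is the direction in which the jaws open and shut, and the axes are right-handed (so a half turn about x gives the same grasp; the last joint's range is limited). The gripper opens to 85 mm and grips with 20 to 120 N. Pads are 22 mm wide; open, the fingers measure 114 mm over their backs; the gripper's body (76 mm by 85 mm) begins 54 mm behind the grasp point. The pads swing forward as they close: fully open they stand 13 mm farther back than shut.
Start: joints at [-1.48, 0.313, 1.498, -0, 1.331, -0.223], TCP at [162.042, -499.373, 231.294] pointing down, gripper open.
Joint ranges: [-2.94, 2.94], [-0.97, 2.17], [0.19, 2.56], [-1.23, 4.37], [0.02, 3.11], [-2.88, 2.88]. Speed limits (rad/s): [2.39, 2.39, 3.01, 3.14, 3.14, 3.14].

## Interface

Orientations are given as a unit quaternion [w, x, y, z].
In Python, from rig import ctrl, capture, workorder, nets gives the robot as it stands. The module is installed in compiled form; this text tells all that it offers.
- The arm moves only by the tool send_rows, never from a script. Its argument "rows" is text: rows parted by semicolons, each of 5 numbers parted by spaces: the opening, from 0 (shut) to 1 (fully open), then the shift along the tool's x, y, z in cm, then the turn about the tool's x in units of 5 degrees (1.0 is 5 degrees). In form: grip x y z yaw; .... A call has 1 to 12 rows; each row is the pose to reach, as a shift and turn from the pose commanded when the call began, along the tool's axes at that moment; what a row does not reach only later rows make up. A row lasts 1/10 s, in which the tool goes at most 50 mm and 8.59 degrees, less where a joint would pass 70% of its speed; a pose out of reach is approached as far as the arm can. A call with a gripper value outside its range is refused whole. The fingers move at their own pace and stop on an object; "grip_force" is the grip in N (left out, the last holds). Time passes only in rows, so rows that repeat a pose let the fingers close. It gives the time, the measured TCP pose, the force and the opening at its end, in the units of the state.
- ctrl.sense(): the state, without advancing time (a new reading comes with each control period).
- capture(name): name is "side" or "top" or "wrist"; returns a dict with "pixels" (384x512x3 uint8, red, green, blue), "intrinsics" (3x3 intrinsics, pixels), "view" (4x4, takes a point from world to camera coordinates); the wrist camera has in their place "mount" (4x4, takes a point from camera to tool coordinates, whose origin is the TCP and whose axes are the tool frame's). Camera axes: x right, y down, z forward; pixel columns grow to the right and rows downward; lengths in mm; the calibration is good to about 2 mm. The wrist camera is an equidistant fisheye: a pixel r from the principal point sees the ray r / f radians off the axis. A picture is of the moment at which its call begins: read the wrist's pose just before it. There is no depth.
- workorder.finish_job(): hands the job in, once; it reports no verdict.
Trained networks look in a picture, given as the dict that the camera call returned (one of the last four; its "shot" number tells which), for a name from the list of things; names that differ only in an ending like _2 or _b are one class to them, and where a whole thing is asked for, a point or a joint stands for the part that bears it (a point fixed in the world has none). Each returns a list of dicts, best first, with "confidence" (0 to 1); they miss things now and then, are a little off and sometimes report something else, mostly with a low value. They report only what shows in the picture. A call takes as long as a camera call. They do not tell look-alikes from the thing itself.
- nets.boxes_of(picture, target): "location" ([x, y, z] in mm, in world coordinates, good to about 4 mm: the middle of the surface that is visible of it).
- nets.spot_point(picture, target): "location" ([x, y, z] in mm, in world coordinates, good to about 4 mm: a listed point, or the origin of a listed thing).
The state is a dict: "time_s": time; "joints": joint angles; "dq": joint speeds; "tau": joint torques, N m; "eef_pos": TCP position; "ee_rot": TCP orientation; "force": force on the tool from outside, world axes, zero at the start; "wrist_torque": the same for the moment, N m; "grip_width": opening from 0.0 (shut) to 1.0 (fully open).
Only numpy, scipy, OpenCV 4.12 (cv2) and the standard library are available. Lean on these libraries where they do the work, as an engineer would, in place of code of your own. Each camera call takes 0.05 s, during which the arm holds its last target.

## Task

Pull the tray of the low white cabinet all the way out to its stop. Then take the longer of the two capped rods out of its stand, thread it straight down through the upper and then the lower guide ring of the holder on the tray, and finish while still gripping it there for a colleague to clamp: the rod passes through both rings, its foot clearly below the lower ring but held clear of the tray floor. Leave the tray out, the shorter rod in its stand, and everything else on the table undisturbed.

Things in the scene. Friction and masses are not known exactly. Their poses are not given: they have to be found in the camera images.
- cabinet: Low white cabinet fixed on the table, 240 deep (x) x 222 wide (y) x 140 high, open at the front. Origin: centre of its underside. Its own -x axis is the direction in which the tray pulls out.
- tray (a joint): How far the pull-out tray is out of the cabinet, in m: 0 shut, 0.15 at the stop. The tray runs in stiff slides (about 4 N of friction and light damping) and stays where it is left. White front panel 194 wide, its top 128 above the table; black tray whose floor lies 12 above the table, and the rod holder stands on it.
- tray_handle (a point): Middle of the steel bar handle of the tray: round bar 12 thick, 104 long, level, parallel to the cabinet's y axis, 115 above the table, its axis 47 in front of the panel's face (41 of free gap behind the bar; a post at each end, 94 apart). Moves with the tray. Axes parallel to the cabinet's.
- ring_upper (a point): Centre of the top mouth of the upper guide ring: a white block 44 x 44 x 12 thick with an upright through bore of 18 diameter and a 2 chamfer; mouth 112 above the table, 68 behind the outer face of the tray's front panel. The clear upright plate joining both rings stands behind them (on the cabinet side) and ends flush with the upper ring's top. While the tray is shut it is covered by the cabinet's roof. Axes parallel to the cabinet's.
- ring_lower (a point): Centre of the top mouth of the lower guide ring, an identical block exactly below the upper one; mouth 64 above the table, its underside 52 above the table, so 40 above the tray floor.
- stand: White plastic stand fixed on the table: foot 80 (x) x 160 (y), 60 high in all, with two wells of 16 diameter, 45 deep, at its own y = -45 and +45, a rod upright in each. Origin: centre of its underside.
- long_rod: The longer rod, the one to thread: steel shaft 14 diameter, 125 long, foot tapered to 9 over the last 4, on top a black cap 28 diameter and 36 high with a thin grey band (161 in all). About 0.12 kg. Origin: centre of its foot, z up along the shaft to the cap. Stands in either well of the stand, foot 15 above the table. Its turn about its own axis does not matter.
- long_rod_cap (a point): Middle of the long rod's cap, on the axis, 143 above its foot.
- short_rod: The shorter rod, identical but with a shaft of 80 (116 in all), in the other well. Origin: centre of its foot. To be left alone.
- white_bottle: White bottle, 52 diameter, 130 high. Origin under it. Bystander.
- tall_bottle: Grey bottle, 62 diameter, 160 high. Origin under it. Bystander.
- carton: Cardboard carton 55 x 80 x 120 high. Origin under it. Bystander.
- tub: Clear open tub 100 x 130 x 50 high. Origin under it. Bystander.
- spanner: Steel spanner 140 long lying flat. Bystander.
- test_jar: Small glass jar with white cap, 42 diameter, 55 high, on the cabinet's roof, between its middle and a side. Origin under it. Bystander.
- pipe_collar: Grey pipe collar, 44 outer diameter, 20 high, lying flat. Bystander.
There are look-alikes about, which are no part of the job. Leave any blue or green look-alike of the long_rod alone.

How it is judged (in metres and radians):
On the way, in this order (a step that is already met when the one before it is completed fails the run):
1. the tray is out to its stop (value of joint tray above 0.143 m), for 0.2 s.
2. the long rod's foot is in the upper ring, not yet in the lower (z of long_rod in the frame of ring_upper below -0.008 m and z of long_rod in the frame of ring_lower above 0.002 m and horizontal distance between long_rod and ring_upper below 0.007 m and value of joint tray above 0.14 m), for 0.04 s.
At the end, for the whole second after the job is handed in: Tray within 10 mm of its stop; long rod through both rings, upright within 0.1 rad, foot within 7 mm of their axis, at least 3 mm below the lower ring's underside and 5 mm above the tray floor; still gripped and at rest; short rod in its well (value of joint tray above 0.14 m and z of long_rod in the frame of ring_lower between -0.047 and -0.015 m and horizontal distance between long_rod and ring_lower below 0.007 m and horizontal distance between long_rod_cap and ring_upper below 0.012 m and angle between the z axis of long_rod and the z axis of cabinet, either way round below 0.1 rad and contact force between the fingers and long_rod above 2 N and linear speed of long_rod below 0.02 m/s and distance between short_rod and stand below 0.055 m); the arm keeps its last pose, push and grip.
It fails at once if the short rod was pulled out of its well (distance of short_rod from where it was at the start of the episode above 0.02 m).
It fails at once if a bystander was moved more than 30 mm or tipped over (distance of any of white_bottle, tall_bottle, carton, tub, spanner, test_jar, pipe_collar from where it was at the start of the episode above 0.03 m or angle between any of white_bottle, tall_bottle, carton, tub, spanner, test_jar, pipe_collar's own z axis and vertical above 0.6 rad).
It also fails if it takes over 58 s, if anything falls off the work surface, if the arm or the gripper's body presses on something with over 40 N, if the wrist force passes 120 N, or if a joint passes its speed limit or range.

## Working session

There is one attempt and no reset: what is moved stays moved. The work goes in short steps, Python scripts to look and compute and a tool call to move; the robot and the scene stay as the last step left them, time stands still between calls to the robot, and variables do not carry over. Pictures are saved under pics/ and viewed, and the job is handed in when it is done.

Besides the shell and the picture viewer there is one more tool, called after "Emit:" in YAML: its name, and indented under it one key for each argument. send_rows: Moves the arm, as the interface text tells. Its arguments: {"type":"object","properties":{"rows":{"type":"string"},"grip_force":{"type":"number"}},"required":["rows"]}

```bash
mkdir -p pics; ls; python3 - <<'E'
from rig import ctrl, capture, workorder, nets
import cv2, numpy as np
s=ctrl.sense(); print({k:np.round(v,3).tolist() for k,v in s.items()}, ctrl.pinch_z)
for n in ["side","top"]:
    p=capture(n); cv2.imwrite(f"pics/{n}0.png",p["pixels"][:,:,::-1]); print(n,np.round(p["intrinsics"],1).tolist(),np.round(p["view"],3).tolist())
    for t in ["cabinet","tray_handle","ring_upper","stand","long_rod","long_rod_cap","short_rod","test_jar","white_bottle","tall_bottle","carton","tub","spanner","pipe_collar"]:
        print(t,[(np.round(d["location"]).tolist(),round(d["confidence"],2)) for d in nets.spot_point(p,t)[:4]])
p=capture("wrist"); cv2.imwrite("pics/w0.png",p["pixels"][:,:,::-1]); print(np.round(p["intrinsics"],1).tolist(),np.round(p["mount"],3).tolist())
E
```

```text
pics
{'time_s': 0.0, 'joints': [-1.48, 0.313, 1.498, -0.0, 1.331, -0.223], 'dq': [0.0, 0.001, 0.001, -0.001, 0.001, -0.001], 'tau': [0.001, -41.227, -25.973, -0.0, 0.004, 0.0], 'eef_pos': [162.024, -499.102, 230.735], 'ee_rot': [0.572, 0.416, 0.572, -0.415], 'force': [-0.029, -0.966, 0.316], 'wrist_torque': [-0.01, -0.019, 0.005], 'grip_width': 0.998} 18.700000000000003
side [[388.0, 0.0, 256.3], [0.0, 388.0, 190.7], [0.0, 0.0, 1.0]] [[-0.912, -0.41, 0.0, 492.335], [-0.316, 0.704, -0.636, 264.624], [0.26, -0.581, -0.771, 1056.039], [0.0, 0.0, 0.0, 1.0]]
cabinet [([781.0, 198.0, -1.0], 0.95), ([464.0, -209.0, 15.0], 0.39)]
tray_handle [([597.0, 169.0, 113.0], 0.57)]
ring_upper []
stand [([452.0, -249.0, 1.0], 0.87), ([440.0, -298.0, 15.0], 0.34), ([724.0, 189.0, 68.0], 0.25)]
long_rod [([445.0, -295.0, 16.0], 0.7), ([347.0, -311.0, -0.0], 0.55)]
long_rod_cap [([446.0, -291.0, 159.0], 0.76), ([349.0, -311.0, 145.0], 0.61), ([467.0, -389.0, 139.0], 0.46)]
short_rod [([462.0, -209.0, 15.0], 0.64)]
test_jar [([770.0, 174.0, 140.0], 0.59)]
white_bottle [([654.0, -290.0, -1.0], 0.88)]
tall_
[... 862 characters left out ...]
rod_cap [([455.0, -250.0, -0.0], 0.67), ([441.0, -294.0, 162.0], 0.56), ([349.0, -313.0, 143.0], 0.48), ([466.0, -393.0, 145.0], 0.43)]
short_rod [([467.0, -207.0, 17.0], 0.42)]
test_jar [([769.0, 173.0, 142.0], 0.46), ([732.0, -154.0, 5.0], 0.24)]
white_bottle [([654.0, -295.0, 1.0], 0.56)]
tall_bottle [([615.0, -489.0, -1.0], 0.58)]
carton [([735.0, -153.0, 3.0], 0.84)]
tub [([396.0, 432.0, -3.0], 0.72)]
spanner [([376.0, -67.0, -2.0], 0.5), ([656.0, -292.0, 1.0], 0.16)]
pipe_collar [([368.0, 275.0, 1.0], 0.55)]
[[297.3, 0.0, 260.3], [0.0, 297.3, 190.6], [0.0, 0.0, 1.0]] [[0.001, -0.282, 0.959, -143.629], [-0.001, -0.959, -0.282, 71.89], [1.0, -0.001, -0.001, -0.372], [0.0, 0.0, 0.0, 1.0]]
```

View pics/side0.png

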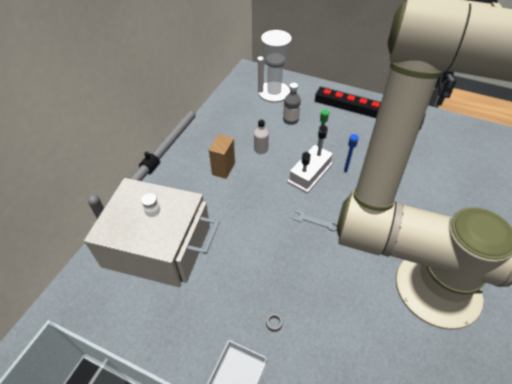

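View pics/top0.png

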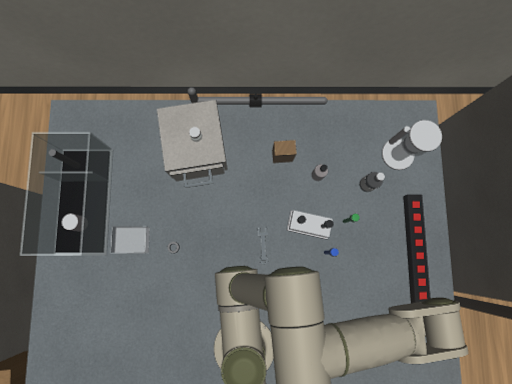

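View pics/w0.png

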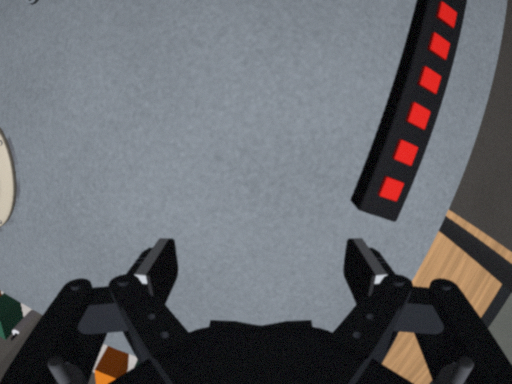

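The stand holds two rods: the long one with its cap at about side (322,131) and top (328,224), and the short one at side (305,158). The blue and green look-alikes stand free at side (353,140) and (324,117). The cabinet, with a handle at its front, is at side (150,230). I'll work out the cabinet yaw and the first move.

```bash
cat > h.py <<'E'
from rig import ctrl, capture, workorder, nets
import cv2, numpy as np
from scipy.spatial.transform import Rotation as R
def pose():
    s=ctrl.sense(); q=s["ee_rot"]; return np.array(s["eef_pos"]),R.from_quat([q[1],q[2],q[3],q[0]]).as_matrix(),s
def plan(target,jaw_deg=None):
    p,M,s=pose()
    sh=M.T@(np.array(target,float)-p)/10
    yaw=None
    if jaw_deg is not None:
        j=np.array([np.cos(np.radians(jaw_deg)),np.sin(np.radians(jaw_deg)),0])
        c=M.T@j; a=np.degrees(np.arctan2(-c[1],c[2]))  # rot about x by a: z->(0,-sin,cos)
        yaw=[a/5,(a+180)/5 if a<0 else (a-180)/5]
    print("shift cm",np.round(sh,2),"yaw units",None if yaw is None else np.round(yaw,2),"grip",round(s["grip_width"],3),"t",round(s["time_s"],2))
def proj(pic,P,pm=None):
    P=np.atleast_2d(P).astype(float);K=pic["intrinsics"]
    if "view" in pic:
        V=np.array(pic["view"]);c=P@V[:3,:3].T+V[:3,3];return c[:,:2]/c[:,2:]*[K[0][0],K[1][1]]+[K[0][2],K[1][2]]
    p,M=pm;m=np.array(pic["mount"]);t=(P-p)@M;c=(t-m[:3,3])@m[:3,:3]
    r=np.linalg.norm(c[:,:2],axis=1);th=np.arctan2(r,c[:,2]);return c[:,:2]/r[:,None]*(th*K[0][0])[:,None]+[K[0][2],K[1][2]]
def ray(pic,uv,z,pm=None):
    uv=np.atleast_2d(uv).astype(float);K=np.array(pic["intrinsics"]);d=(uv-[K[0,2],K[1,2]])/K[0,0]
    if "view" in pic:
        V=np.array(pic["view"]);o=-V[:3,:3].T@V[:3,3];w=np.c_[d,np.ones(len(d))]@V[:3,:3]
    else:
        p,M=pm;m=np.array(pic["mount"]);r=np.linalg.norm(d,axis=1);w=np.c_[d/r[:,None]*np.sin(r)[:,None],np.cos(r)]@m[:3,:3].T@M.T;o=M@m[:3,3]+p
    return o+w*((z-o[2])/w[:,2])[:,None]
E
python3 - <<'E'
from h import *
p,M,s=pose(); print(np.round(M,3))
a=9.5
plan([530,155,231],a)
pic=capture("top"); im=pic["pixels"]; 
c=cv2.resize(im[80:210,130:260],None,fx=5,fy=5,interpolation=2); cv2.imwrite("pics/topcab.png",c[:600,:,::-1])
E
```

```text
[[ 0.     0.951  0.309]
 [ 0.     0.309 -0.951]
 [-1.     0.    -0.   ]]
shift cm [ 3.000e-02  5.520e+01 -5.088e+01] yaw units [-16.3  19.7] grip 0.998 t 1.55
```

View pics/topcab.png

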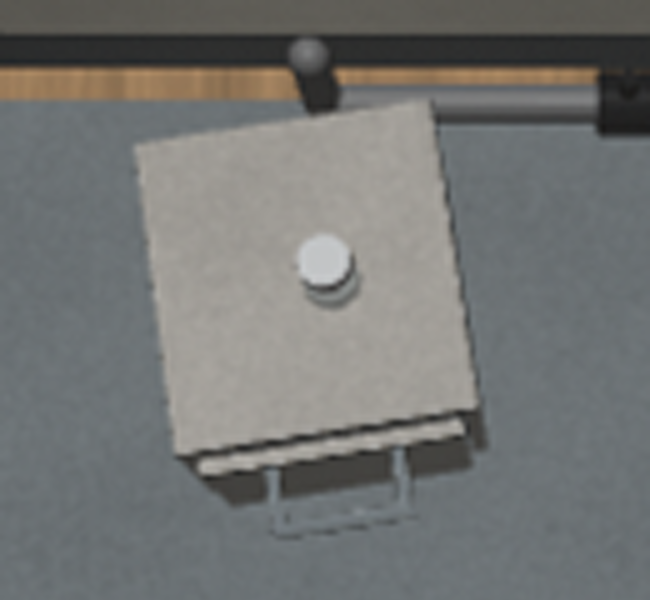

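```bash
python3 - <<'E'
from h import *
pic=capture("top")
uv=np.array([(135,147),(432,99),(478,410),(177,455)])/5+[130,80]
P=ray(pic,uv-0.4,140); print(np.round(P,1)); 
for i in range(4):
    d=P[(i+1)%4]-P[i]; print(np.linalg.norm(d),np.degrees(np.arctan2(d[1],d[0])))
print(P.mean(0))
h=ray(pic,np.array([(280,530),(408,512)])/5+[130,80]-0.4,115); print(h, h.mean(0))
E
```

```text
[[871.4 324.  140. ]
 [909.5 103.9 140. ]
 [670.5  67.3 140. ]
 [637.1 284.5 140. ]]
223.4113864072861 -80.20218094599574
241.7024826123047 -171.30316550760293
219.765487667656 98.74695730728895
237.62931239637183 9.56602079504775
[772.13598188 194.91916701 140.        ]
[[586.53391087 212.93159374 115.        ]
 [599.90807613 119.48607933 115.        ]] [593.2209935  166.20883653 115.        ]
```

Emit:
send_rows:
  rows: "0.5 0 5 -4.6 -1.6; 0.5 0 10 -9.2 -3.2; 0.5 0 15 -13.8 -4.8; 0.5 0 20 -18.4 -6.4; 0.5 0 25 -23 -8; 0.5 0 30 -27.6 -9.6; 0.5 0 35 -32.2 -11.2; 0.5 0 40 -36.8 -12.8; 0.5 0 45 -41.4 -14.4; 0.5 0 50 -46 -16; 0.5 0 55.2 -50.9 -16.3; 0.5 0 55.2 -50.9 -16.3"

```text
time_s: 2.85
eef_pos: [457.0, 25.7, 231.5]
ee_rot: [0.705, -0.059, 0.704, 0.059]
force: [0.8, -0.5, 0.1]
grip_width: 0.502
```

```bash
python3 - <<'E'
from h import *
plan([575,162,231],9.2)
E
```

```text
shift cm [ 0.06 11.49 13.89] yaw units [  0.07 -35.93] grip 0.502 t 2.85
```

Emit:
send_rows:
  rows: "0.5 0 3 4 0; 0.5 0 6 8 0; 0.5 0 9 11 0.07; 0.5 0 11.5 13.9 0.07; 0.5 0 11.5 13.9 0.07; 0.5 0 11.5 13.9 0.07"

```text
time_s: 3.45
eef_pos: [574.4, 160.1, 230.7]
ee_rot: [0.704, -0.057, 0.705, 0.057]
force: [1.0, -1.1, 0.1]
grip_width: 0.5
```

```bash
python3 - <<'E'
from h import *
p,M,s=pose(); pic=capture("wrist"); cv2.imwrite("pics/w1.png",pic["pixels"][:,:,::-1]); print(p,np.round(M,3))
for t in ["tray_handle","cabinet"]: print(t,[(np.round(d["location"],1).tolist(),round(d["confidence"],2)) for d in nets.spot_point(pic,t)[:4]])
E
```

```text
[574.37458037 160.08687056 230.72105176] [[-0.001 -0.16   0.987]
 [-0.     0.987  0.16 ]
 [-1.    -0.    -0.001]]
tray_handle [([597.3, 166.5, 118.2], 0.88)]
cabinet [([774.9, 197.8, -3.3], 0.8)]
```

View pics/w1.png

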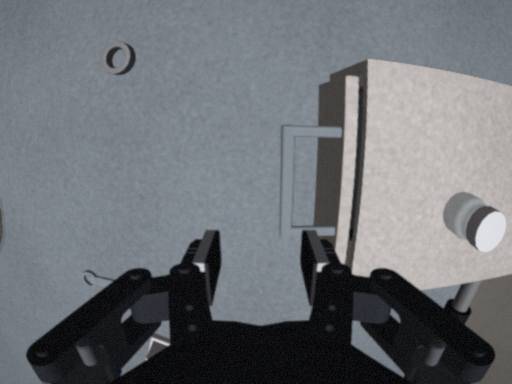

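The bar shows at wrist (288,127)–(287,232), upright in the picture, with its posts at (315,131) and (313,231).

```bash
python3 - <<'E'
from h import *
p,M,s=pose(); pic=capture("wrist")
Q=ray(pic,[(288,127),(287,234),(316,131),(314,231)],115,(p,M));print(np.round(Q,1),Q[:2].mean(0),np.linalg.norm(Q[1]-Q[0]),np.linalg.norm(Q[3]-Q[2]))
plan([597,166,97],9.3)
E
```

```text
[[589.6 215.7 115. ]
 [607.  115.7 115. ]
 [614.7 216.6 115. ]
 [632.5 122.6 115. ]] [598.28505053 165.71868427 115.        ] 101.51214147755525 95.65480647545432
shift cm [13.48  0.34  2.36] yaw units [-0.05 35.95] grip 0.504 t 3.65
```

Emit:
send_rows:
  rows: "0.5 3 0.3 2.4 0; 0.5 6 0.3 2.4 0; 0.5 9 0.3 2.4 0; 0.5 12 0.3 2.4 0; 0.5 13.5 0.3 2.4 0; 0.5 13.5 0.3 2.4 0; 0 13.5 0.3 2.4 0; 0 13.5 0.3 2.4 0; 0 13.5 0.3 2.4 0; 0 13.5 0.3 2.4 0; 0 13.5 0.3 2.4 0; 0 13.5 0.3 2.4 0"
  grip_force: 40

```text
time_s: 4.85
eef_pos: [598.3, 166.4, 98.0]
ee_rot: [0.706, -0.056, 0.704, 0.056]
force: [-1.9, -2.0, 6.2]
grip_width: 0.124
```

Emit:
send_rows:
  rows: "0 0 0 -1 0; 0 0 0 -2.5 0; 0 0 0 -4 0; 0 0 0 -5.5 0; 0 0 0 -7 0; 0 0 0 -8.5 0; 0 0 0 -10 0; 0 0 0 -11.5 0; 0 0 0 -13 0; 0 0 0 -14 0; 0 0 0 -14.6 0; 0 0 0 -14.8 0"

```text
time_s: 6.05
eef_pos: [464.1, 144.5, 98.5]
ee_rot: [0.717, -0.054, 0.692, 0.056]
force: [75.4, 18.9, -53.5]
grip_width: 0.122
```

Emit:
send_rows:
  rows: "0 0 0 -0.1 0; 0 0 0 -0.3 0; 0 0 0 -0.3 0; 0 0 0 -0.3 0"

```text
time_s: 6.45
eef_pos: [464.1, 144.4, 98.6]
ee_rot: [0.719, -0.054, 0.69, 0.056]
force: [83.8, 22.6, -58.9]
grip_width: 0.123
```

Emit:
send_rows:
  rows: "0 0 0 0.8 0; 0 0 0 1.2 0; 0 0 0 1.2 0; 0 0 0 1.2 0"

```text
time_s: 6.85
eef_pos: [464.3, 144.6, 98.2]
ee_rot: [0.709, -0.056, 0.701, 0.056]
force: [14.2, 1.3, -0.5]
grip_width: 0.118
```

```bash
python3 - <<'E'
from h import *
p,M,s=pose(); pic=capture("wrist"); cv2.imwrite("pics/w2.png",pic["pixels"][:,:,::-1]); print(p,np.round(M,3),s["force"])
t=capture("top"); cv2.imwrite("pics/top2.png",cv2.resize(t["pixels"][80:230,130:280],None,fx=4,fy=4,interpolation=2)[:,:,::-1])
t=capture("side"); cv2.imwrite("pics/side2.png",cv2.resize(t["pixels"][150:300,70:270],None,fx=4,fy=4,interpolation=2)[:,:,::-1])
E
```

```text
[464.31943015 144.55667986  98.18695405] [[ 0.01  -0.158  0.987]
 [ 0.001  0.987  0.158]
 [-1.    -0.001  0.01 ]] [14.17744934  1.31552202 -0.51921646]
```

View pics/w2.png

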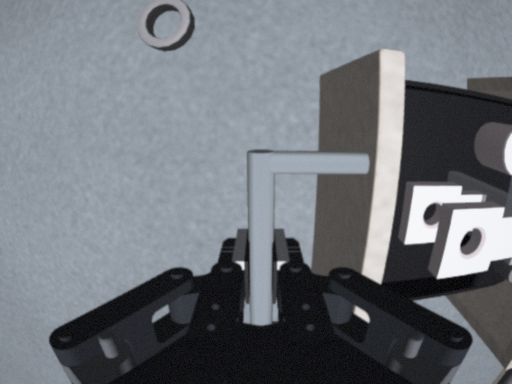

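View pics/side2.png

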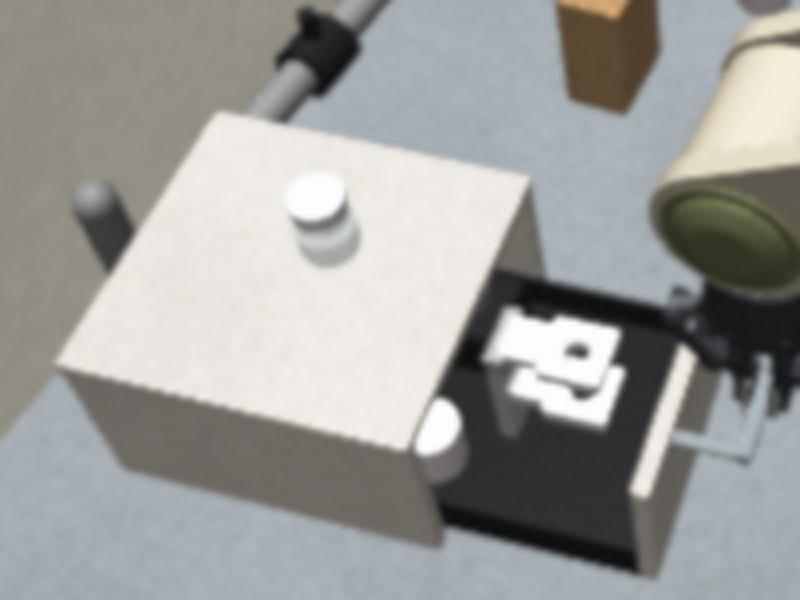

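View pics/top2.png

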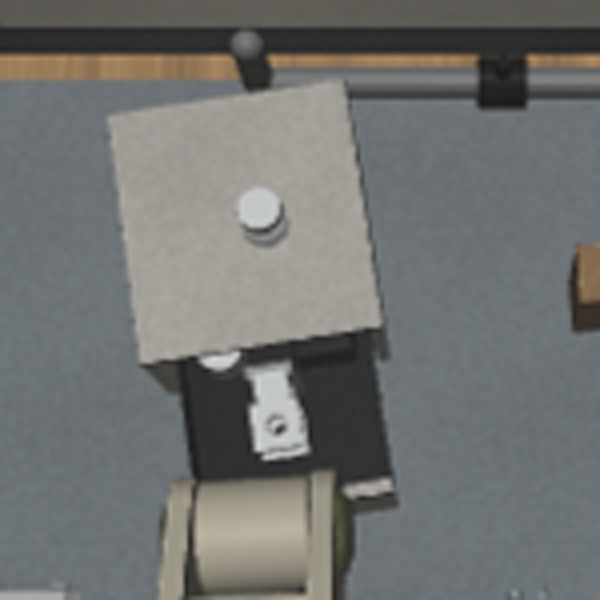

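The tray is out and the holder with both rings is exposed (bore at wrist (472,240) and (433,213)). The bar sits about 317 mm in front of the cabinet centre. Shut, with the panel flush, it would be at about 167 mm, so the tray is about 150 mm out, and the hard stop I felt agrees. A white-capped jar is also standing in the tray at side (437,430), and I'll avoid it. Next I release and look straight down on the rings.

Emit:
send_rows:
  rows: "0.5 0 0 0 0; 0.5 0 0 0 0; 0.5 0 0 0 0; 0.5 0 0 0 0; 0.5 -4 0 0 0; 0.5 -8 0 0 0; 0.5 -12 0 0 0; 0.5 -15.5 0 0 0; 0.5 -15.5 0 0 0"

```text
time_s: 7.9
eef_pos: [461.9, 144.7, 255.7]
ee_rot: [0.708, -0.056, 0.702, 0.056]
force: [1.2, 0.8, -0.5]
grip_width: 0.497
```

```bash
python3 - <<'E'
from h import *
print(pose()[0]);plan([575,162,252],9.2)
E
```

```text
[461.92044043 144.7060741  255.66856923]
shift cm [ 0.46 -0.09 11.44] yaw units [-1.000e-02  3.599e+01] grip 0.497 t 7.9
```

Emit:
send_rows:
  rows: "0.5 0.2 0 4 0; 0.5 0.4 0 8 0; 0.5 0.4 0 11.4 0; 0.5 0.4 0 11.4 0; 0.5 0.4 0 11.4 0; 0.5 0.4 0 11.4 0"

```text
time_s: 8.5
eef_pos: [572.3, 162.6, 247.1]
ee_rot: [0.705, -0.056, 0.705, 0.056]
force: [-0.7, 0.1, 1.2]
grip_width: 0.502
```

```bash
python3 - <<'E'
from h import *
p,M,s=pose(); pic=capture("wrist"); cv2.imwrite("pics/w3.png",pic["pixels"][:,:,::-1]); print(p,np.round(M,3))
c=cv2.resize(pic["pixels"][130:250,170:330],None,fx=5,fy=5,interpolation=2);cv2.imwrite("pics/w3c.png",c[:,:,::-1])
for t in ["tray_handle","cabinet","ring_upper","ring_lower"]: print(t,[(np.round(d["location"],1).tolist(),round(d["confidence"],2)) for d in nets.spot_point(pic,t)[:4]])
E
```

```text
[572.27102598 162.62102319 247.10707028] [[-0.001 -0.159  0.987]
 [-0.     0.987  0.159]
 [-1.     0.    -0.001]]
tray_handle [([465.8, 147.5, 118.2], 0.57)]
cabinet [([774.9, 198.9, -2.3], 0.8)]
ring_upper [([593.2, 163.7, 117.3], 0.61)]
ring_lower [([590.4, 170.5, 62.5], 0.6)]
```

View pics/w3.png

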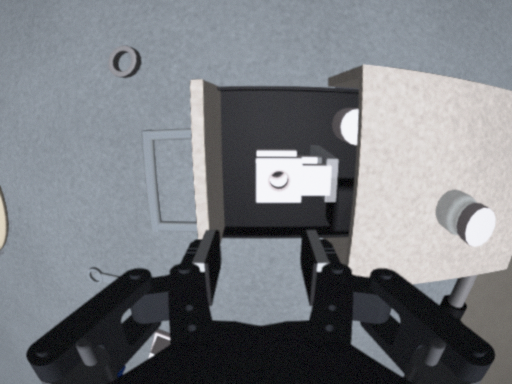

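View pics/w3c.png

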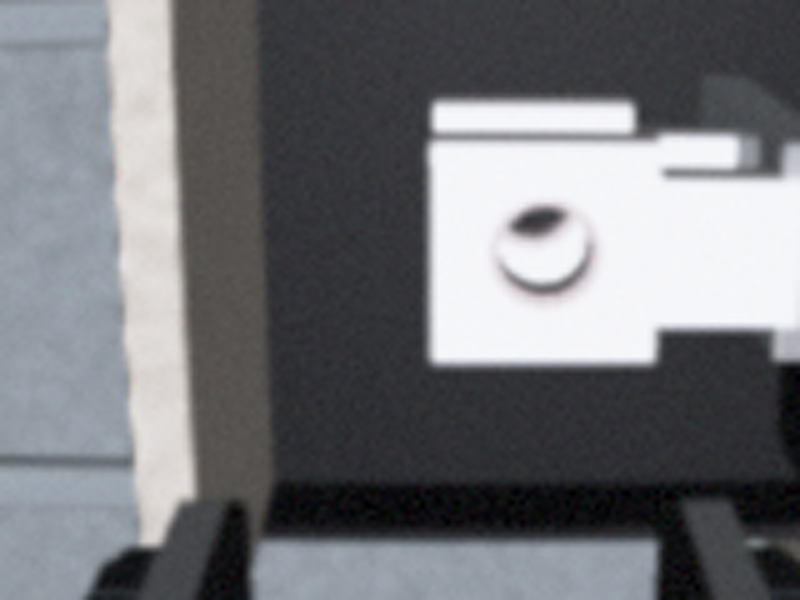

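Here the upper ring's bore centre is at crop (544,251), which is wrist (278.4,180). The block edges at crop 430–657 × 140–365 give the same centre.

```bash
python3 - <<'E'
from h import *
p,M,s=pose(); pic=capture("wrist")
g=cv2.cvtColor(pic["pixels"],cv2.COLOR_RGB2GRAY)
Q=ray(pic,[(278.4,180)],112,(p,M))[0]; print("ring",Q)
b=ray(pic,[(149.5,135),(155.5,228)],115,(p,M)); print("bar ends-ish",b)
jd=M[:,2]; bar=np.array([464.3,144.55,0])
print("bar dist grip-based", (Q-bar)[:2]@jd[:2], "lat",(Q-bar)[:2]@np.array([-jd[1],jd[0]]), "yaw",np.degrees(np.arctan2(jd[1],jd[0])))
for x in b: print("bar img along", (x-bar)[:2]@jd[:2], (x-bar)[:2]@np.array([-jd[1],jd[0]]))
sub=cv2.resize(pic["pixels"][110:250,130:250],None,fx=5,fy=5,interpolation=2);cv2.imwrite("pics/w3h.png",sub[:600,:,::-1])
# block corners
c=np.array([(430,140),(657,140),(657,365),(430,365)])/5+[170,130]-0.4
C=ray(pic,c,112,(p,M)); print(np.round(C,1)); print(C.mean(0),[np.linalg.norm(C[(i+1)%4]-C[i]) for i in range(4)], np.degrees(np.arctan2(*(C[1]-C[0])[[1,0]])),np.degrees(np.arctan2(*(C[2]-C[3])[[1,0]])))
E
```

```text
ring [589.90232472 166.19786631 112.        ]
bar ends-ish [[458.864855   192.37489451 115.        ]
 [471.16948079  95.54811437 115.        ]]
bar dist grip-based 127.44598499398153 lat 1.4461693798437905 yaw 9.12886764225589
bar img along 2.2213808419951246 48.08145475453297
bar img along -0.991948653884677 -49.47110326390274
[[564.7 184.5 112. ]
 [607.6 191.5 112. ]
 [616.3 146.9 112. ]
 [571.6 139.9 112. ]]
[590.03272064 165.69068559 112.        ] [np.float64(43.47188032949017), np.float64(45.47510906150155), np.float64(45.285673460388594), np.float64(45.16218614091504)] 9.328722628295267 8.959192802401992
```

View pics/w3h.png

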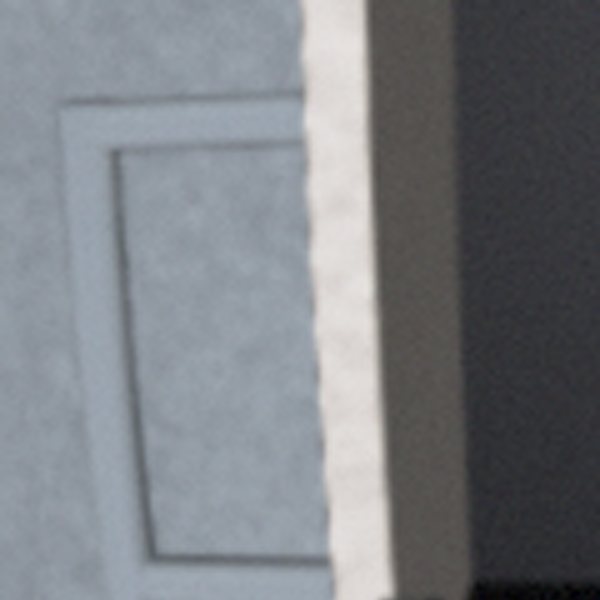

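```bash
python3 - <<'E'
from h import *
p,M,s=pose(); pic=capture("wrist")
jd=M[:,2]; bar=np.array([464.3,144.55,0])
for n,uv,z in [("panel outer top",(192.4,170),128),("panel inner top",(204.6,170),128),("bar",(130+97/5,110+250/5),115),("bar",(130+122/5,110+500/5),115)]:
    x=ray(pic,[uv],z,(p,M))[0]; print(n,x.round(1),(x-bar)[:2]@jd[:2])
for n in ["top","side"]:
    t=capture(n)
    for q in ["ring_upper","ring_lower"]:print(n,q,[(np.round(d["location"],1).tolist(),round(d["confidence"],2)) for d in nets.spot_point(t,q)[:3]])
    u=proj(t,[[590,166,112],[578,163,112]]);print(u)
    a=u[0].astype(int); c=t["pixels"][a[1]-40:a[1]+40,a[0]-50:a[0]+50]; cv2.imwrite(f"pics/{n}3.png",cv2.resize(c,None,fx=7,fy=7,interpolation=2)[:,:,::-1]); print(a)
E
```

```text
panel outer top [508.6 167.2 128. ] 47.38307591991263
panel inner top [520.1 168.9 128. ] 58.91639785010335
bar [461.  167.6 115. ] 0.39555094260513246
bar [469.4 115.9 115. ] 0.46644984481236723
top ring_upper [([592.1, 168.5, 116.1], 0.66)]
top ring_lower [([587.9, 166.2, 60.9], 0.96)]
[[198.559331   184.81148176]
 [199.31034733 188.03000546]]
[198 184]
side ring_upper [([589.3, 160.9, 117.0], 0.57)]
side ring_lower [([586.9, 166.7, 65.4], 0.87)]
[[213.28432503 237.38339667]
 [217.83241511 238.08351524]]
[213 237]
```

View pics/side3.png

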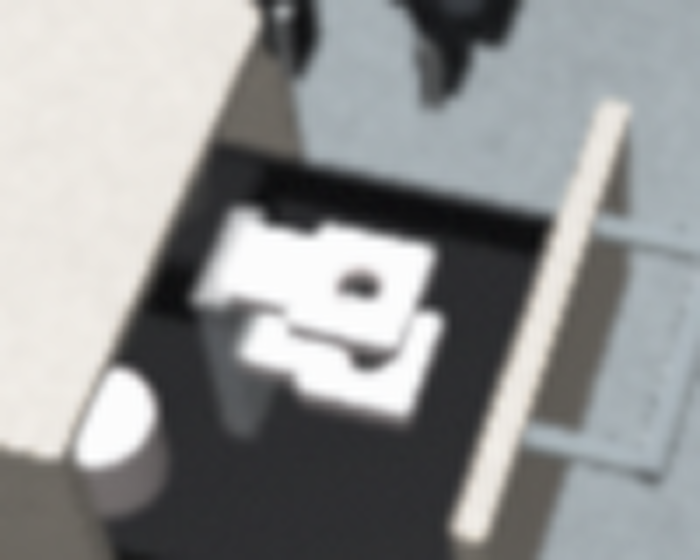

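View pics/top3.png

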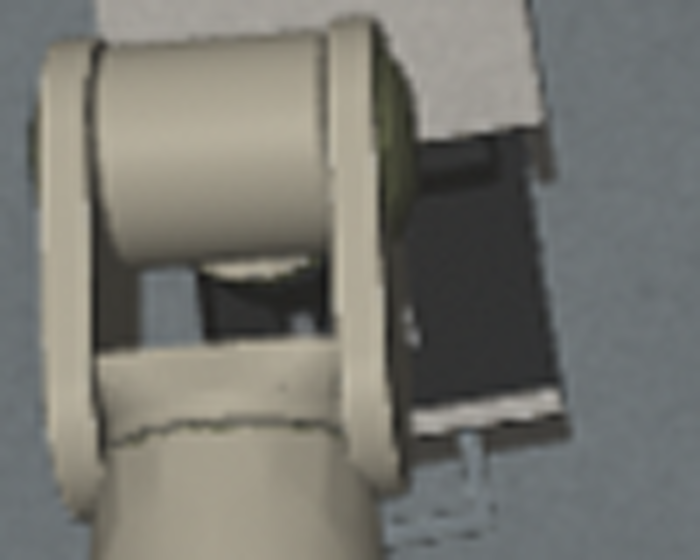

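Wrist and side pictures and the nets all put the ring at about (590,166). That is 127 mm behind the bar, which equals 47 + 12 (panel thickness) + 68, so the 68 must count from the panel's inner face. I'm going with the measured position. Next is the rod.

```bash
python3 - <<'E'
from h import *
plan([440,-290,250],-35)
E
```

```text
shift cm [ -0.27 -42.58 -20.31] yaw units [  8.83 -27.17] grip 0.505 t 9.15
```

Emit:
send_rows:
  rows: "1 -0.3 -4.2 -2 0.8; 1 -0.3 -8.4 -4 1.6; 1 -0.3 -12.6 -6 2.4; 1 -0.3 -16.8 -8 3.4; 1 -0.3 -21 -10 4.4; 1 -0.3 -25.2 -12 5.3; 1 -0.3 -29.4 -14 6.2; 1 -0.3 -33.6 -16 7.1; 1 -0.3 -37.8 -18 8; 1 -0.3 -42.6 -20.3 8.8; 1 -0.3 -42.6 -20.3 8.8; 1 -0.3 -42.6 -20.3 8.8"

```text
time_s: 10.35
eef_pos: [439.8, -290.9, 250.1]
ee_rot: [0.674, 0.213, 0.675, -0.212]
force: [0.7, 1.1, -0.6]
grip_width: 1.006
```

```bash
python3 - <<'E'
from h import *
p,M,s=pose(); pic=capture("wrist"); cv2.imwrite("pics/w4.png",pic["pixels"][:,:,::-1]); print(p,np.round(M,3),s["grip_width"])
for t in ["long_rod","long_rod_cap","short_rod","stand"]: print(t,[(np.round(d["location"],1).tolist(),round(d["confidence"],2)) for d in nets.spot_point(pic,t)[:4]])
t=capture("side");cv2.imwrite("pics/side4.png",cv2.resize(t["pixels"][100:200,270:370],None,fx=6,fy=6,interpolation=2)[:,:,::-1])
E
```

```text
[ 439.79992438 -290.9327715   250.08134392] [[-0.     0.573  0.819]
 [ 0.     0.819 -0.573]
 [-1.     0.    -0.   ]] 1.0061207459011763
long_rod [([443.8, -296.3, 17.3], 0.81), ([466.8, -390.1, 3.4], 0.74), ([349.3, -307.7, -0.5], 0.56)]
long_rod_cap [([350.8, -311.1, 141.9], 0.95), ([466.9, -392.2, 141.7], 0.77), ([443.5, -296.5, 161.8], 0.66)]
short_rod [([466.5, -207.6, 18.3], 0.71)]
stand [([456.3, -251.6, 0.4], 0.88)]
```

View pics/w4.png

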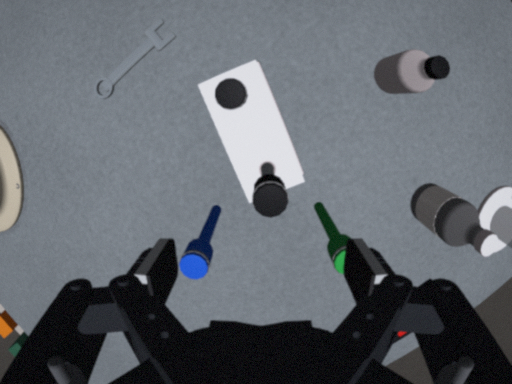

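View pics/side4.png

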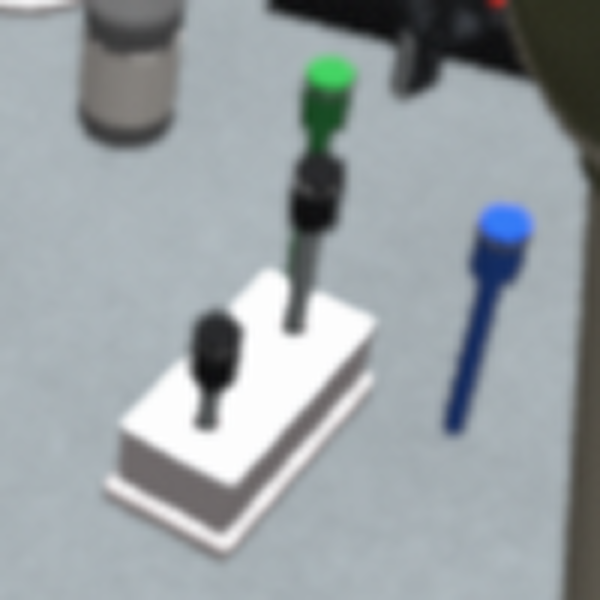

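Candidates in wrist view: black rod with a long shaft in the stand (270,197), short black rod (230,93), free-standing blue (195,264) and green (343,258). The black one at (270,197) is the long rod: the enlarged side crop shows its cap well above the short one's in the same stand.

```bash
python3 - <<'E'
from h import *
p,M,s=pose(); pic=capture("wrist")
c=pic["pixels"][150:250,220:320]; cv2.imwrite("pics/w4c.png",cv2.resize(c,None,fx=6,fy=6,interpolation=2)[:,:,::-1])
for z,n in [(176,"top")]:
    print(ray(pic,[(270,198)],z,(p,M)))
print(proj(pic,[[443.5,-295,176],[443.5,-295,140],[443.5,-295,60]],(p,M)))
E
```

```text
[[ 447.583982   -291.53606743  176.        ]]
[[268.16240606 204.35013509]
 [267.14346968 191.17239343]
 [265.60052391 171.43406179]]
```

View pics/w4c.png

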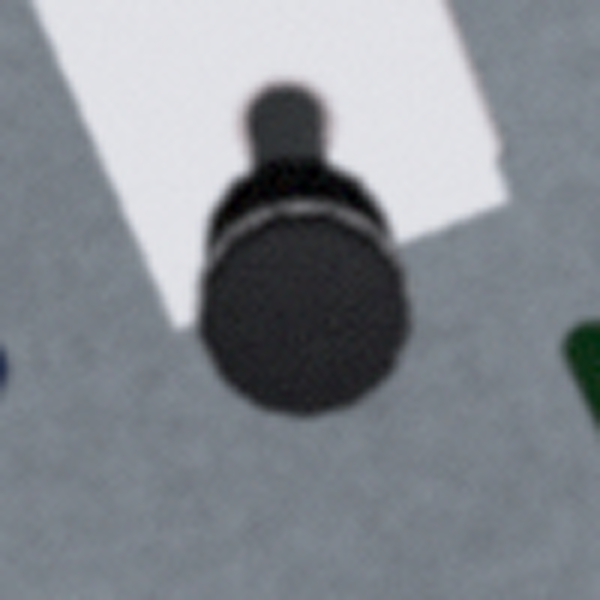

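```bash
python3 - <<'E'
from h import *
p,M,s=pose(); pic=capture("wrist")
print(ray(pic,[(270.3,201.6)],176,(p,M)),ray(pic,[(267.2,171)],60,(p,M)))
plan([446,-294,139],-35)
E
```

```text
[[ 446.07606718 -294.25414535  176.        ]] [[ 445.25084313 -295.79848492   60.        ]]
shift cm [11.14 -0.05  0.7 ] yaw units [  0.04 -35.96] grip 1.0 t 10.75
```

Emit:
send_rows:
  rows: "1 0 -0.1 0.7 0; 1 3 -0.1 0.7 0; 1 6 -0.1 0.7 0; 1 9 -0.1 0.7 0; 1 11.1 -0.1 0.7 0; 1 11.1 -0.1 0.7 0; 1 11.1 -0.1 0.7 0"

```text
time_s: 11.45
eef_pos: [445.8, -295.4, 139.9]
ee_rot: [0.675, 0.212, 0.674, -0.212]
force: [0.2, -0.9, 1.3]
grip_width: 0.999
```

Emit:
send_rows:
  rows: "0 0 0 0 0; 0 0 0 0 0; 0 0 0 0 0; 0 0 0 0 0; 0 0 0 0 0; 0 0 0 0 0; 0 0 0 0 0"
  grip_force: 50

```text
time_s: 12.15
eef_pos: [445.6, -295.2, 139.8]
ee_rot: [0.675, 0.212, 0.674, -0.212]
force: [-0.1, 1.2, 5.9]
grip_width: 0.313
```

Emit:
send_rows:
  rows: "0 -1 0 0 0; 0 -3 0 0 0; 0 -5 0 0 0; 0 -7 0 0 0; 0 -9 0 0 0; 0 -11 0 0 0; 0 -13 0 0 0; 0 -13.5 0 0 0; 0 -13.5 0 0 0"

```text
time_s: 13.05
eef_pos: [445.4, -295.0, 274.5]
ee_rot: [0.675, 0.212, 0.674, -0.212]
force: [-0.3, 0.6, -2.0]
grip_width: 0.313
```

```bash
python3 - <<'E'
from h import *
p,M,s=pose(); pic=capture("wrist"); cv2.imwrite("pics/w5.png",pic["pixels"][:,:,::-1]); print(p,s["grip_width"],s["force"])
g=proj(pic,[p+[0,0,18.7+v] for v in (18,0,-18,-143)],(p,M));print(g)
plan([590,166,275],9.2)
E
```

```text
[ 445.3916857  -295.00726567  274.52366692] 0.31322688720443775 [-0.31895798  0.60240581 -2.01055491]
[[261.40948551 282.01676854]
 [261.2728966  261.24865162]
 [261.16170874 244.52113331]
 [260.74897854 183.73416199]]
shift cm [ -0.11  46.09 -14.47] yaw units [-8.81 27.19] grip 0.313 t 13.1
```

View pics/w5.png

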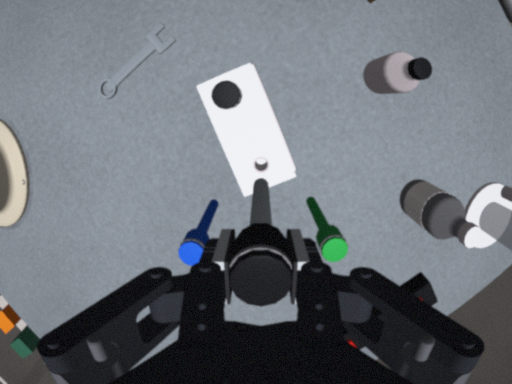

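The rod is out of its well and held straight. Its foot shows at wrist (261,182), against a predicted (260.7,183.7). Carrying it to the ring.

Emit:
send_rows:
  rows: "0 -0.1 4 -1.2 -0.8; 0 -0.1 8 -2.4 -1.6; 0 -0.1 12 -3.6 -2.4; 0 -0.1 16 -4.8 -3.2; 0 -0.1 20 -6 -4; 0 -0.1 24 -7.2 -4.8; 0 -0.1 28 -8.6 -5.6; 0 -0.1 32 -10 -6.4; 0 -0.1 36 -11.3 -7.2; 0 -0.1 40 -12.6 -8; 0 -0.1 44 -13.9 -8.8; 0 -0.1 46.1 -14.5 -8.8"

```text
time_s: 14.3
eef_pos: [589.8, 169.1, 273.4]
ee_rot: [0.704, -0.058, 0.706, 0.058]
force: [0.0, -0.5, -1.6]
grip_width: 0.316
```

Emit:
send_rows:
  rows: "0 0 0 0 0; 0 0 0 0 0; 0 0 0 0 0"

```text
time_s: 14.6
eef_pos: [589.8, 165.1, 274.8]
ee_rot: [0.705, -0.056, 0.705, 0.056]
force: [-0.7, 0.2, -1.0]
grip_width: 0.312
```

```bash
python3 - <<'E'
from h import *
p,M,s=pose(); pic=capture("wrist"); cv2.imwrite("pics/w6.png",pic["pixels"][:,:,::-1]); print(p,np.round(M,3),s["grip_width"],s["force"])
print(proj(pic,[p+[0,0,18.7-143],[590,166,112]],(p,M)))
cv2.imwrite("pics/w6c.png",cv2.resize(pic["pixels"][130:250,180:340],None,fx=5,fy=5,interpolation=2)[:,:,::-1])
t=capture("side");cv2.imwrite("pics/side6.png",cv2.resize(t["pixels"][170:270,160:280],None,fx=6,fy=6,interpolation=2)[:,:,::-1])
plan([590,166,275],9.2)
E
```

```text
[589.75992503 165.10493917 274.77962958] [[-0.001 -0.158  0.988]
 [-0.     0.988  0.158]
 [-1.    -0.    -0.001]] 0.31152088054365773 [-0.68204453  0.19688    -0.97332291]
[[260.53886256 183.90254598]
 [260.8877539  173.64547712]]
shift cm [0.02 0.09 0.03] yaw units [-3.000e-02  3.597e+01] grip 0.316 t 14.7
```

View pics/w6c.png

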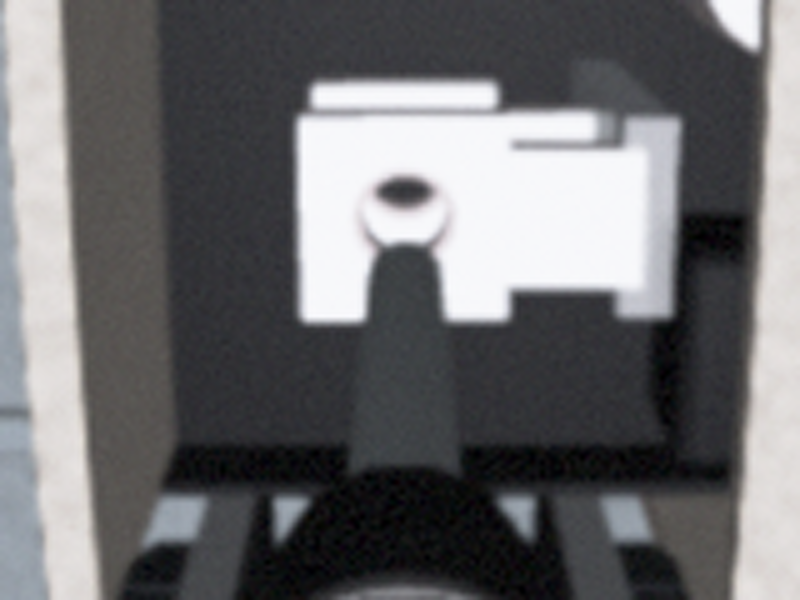

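View pics/side6.png

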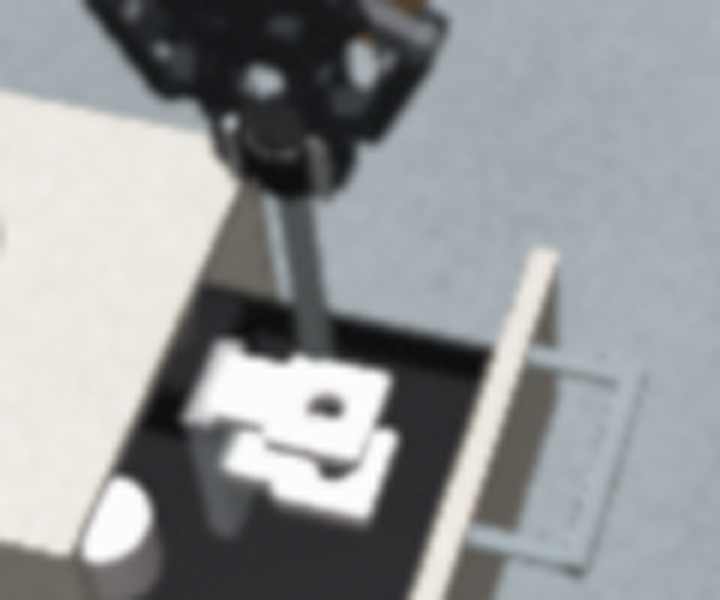

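Emit:
send_rows:
  rows: "0 1 0.1 0 0; 0 2 0.1 0 0; 0 3.1 0.1 0 0; 0 3.1 0.1 0 0; 0 3.1 0.1 0 0; 0 3.1 0.1 0 0"

```text
time_s: 15.3
eef_pos: [590.0, 167.1, 244.7]
ee_rot: [0.705, -0.056, 0.705, 0.056]
force: [0.1, 0.4, -0.7]
grip_width: 0.311
```

```bash
python3 - <<'E'
from h import *
p,M,s=pose(); pic=capture("wrist"); print(p,s["grip_width"],s["force"])
print(proj(pic,[p+[0,0,18.7-143],[590,166,112]],(p,M)))
cv2.imwrite("pics/w7c.png",cv2.resize(pic["pixels"][130:230,190:320],None,fx=6,fy=6,interpolation=2)[:,:,::-1])
t=capture("side");cv2.imwrite("pics/side7.png",cv2.resize(t["pixels"][200:260,190:260],None,fx=9,fy=9,interpolation=2)[:,:,::-1])
E
```

```text
[589.99548456 167.11322981 244.70649089] 0.3110050744698224 [ 0.1396271   0.41475291 -0.7096504 ]
[[260.28399152 183.91365589]
 [260.0946911  182.73868386]]
```

View pics/w7c.png

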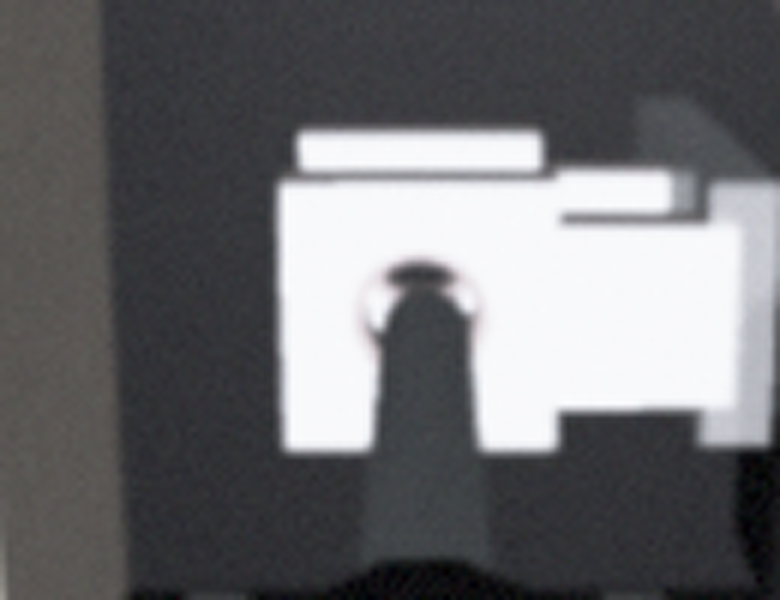

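View pics/side7.png

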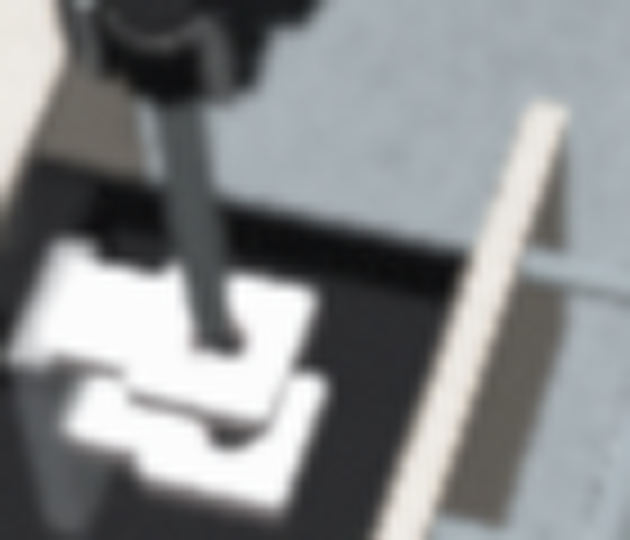

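```bash
cat > ov.py <<'E'
from h import *
def ov(name,box,f,dx=0,dy=0,ring=(590,166),off=0):
    p,M,s=pose(); pic=capture(name); x0,y0,x1,y1=box
    im=cv2.resize(pic["pixels"][y0:y1,x0:x1],None,fx=f,fy=f,interpolation=2)[:,:,::-1].copy()
    pm=(p,M); a=np.linspace(0,2*np.pi,60)
    def circ(c,r,z,col):
        P=np.c_[c[0]+r*np.cos(a),c[1]+r*np.sin(a),np.full(60,z)]
        u=(proj(pic,P,pm)+0.5-[x0,y0])*f
        cv2.polylines(im,[u.astype(np.int32)],True,col,1)
    fz=p[2]+18.7-143+off
    circ((p[0]+dx,p[1]+dy),4.5,fz,(0,0,255)); circ((p[0]+dx,p[1]+dy),7,fz+4,(0,255,255))
    circ(ring,11,112,(0,255,0)); circ(ring,9,52,(255,0,255))
    return im
E
python3 - <<'E'
from ov import *
a=ov("wrist",(220,150,300,210),8,0,0); b=ov("wrist",(220,150,300,210),8,0.7,1.5,(589.6,166.4))
cv2.imwrite("pics/ova.png",a);cv2.imwrite("pics/ovb.png",b)
c=ov("side",(190,205,250,255),10); cv2.imwrite("pics/ovs.png",c)
E
```

```text
(no output)
```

View pics/ova.png

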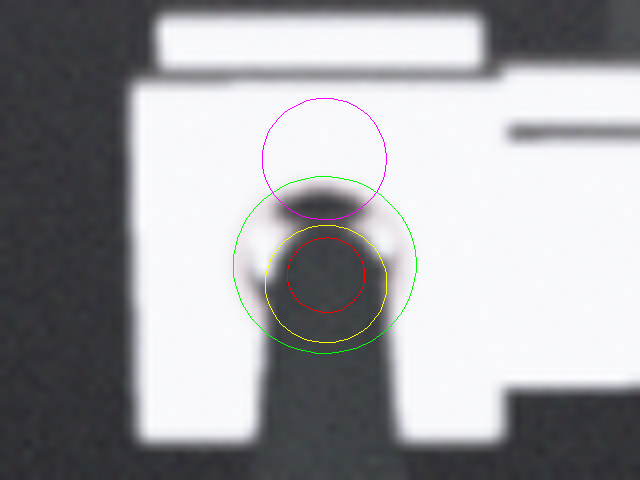

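View pics/ovb.png

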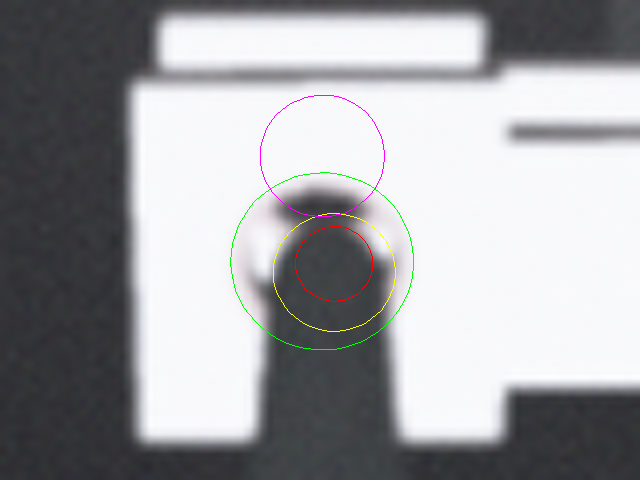

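View pics/ovs.png

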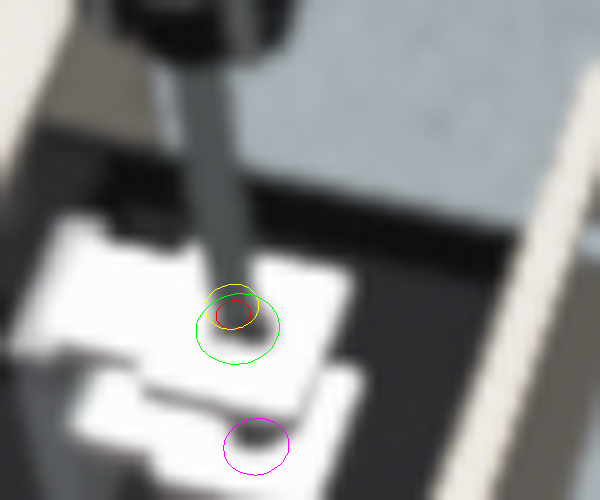

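Emit:
send_rows:
  rows: "0 0 -0.07 -0.1 0; 0 0 -0.07 -0.1 0; 0 0.4 -0.07 -0.1 0; 0 0.8 -0.07 -0.1 0; 0 1.1 -0.07 -0.1 0; 0 1.3 -0.07 -0.1 0; 0 1.3 -0.07 -0.1 0; 0 1.3 -0.07 -0.1 0"

```text
time_s: 16.35
eef_pos: [589.0, 166.2, 231.4]
ee_rot: [0.705, -0.056, 0.705, 0.056]
force: [-0.0, 0.5, -1.0]
grip_width: 0.314
```

```bash
python3 - <<'E'
from ov import *
p,M,s=pose();print(p,s["force"],s["wrist_torque"],s["grip_width"])
cv2.imwrite("pics/o8.png",ov("wrist",(220,150,300,210),8,0,0,(589.3,166.3)))
cv2.imwrite("pics/o8s.png",ov("side",(190,205,250,255),10,0,0,(589.3,166.3)))
E
```

```text
[588.99678838 166.24425114 231.35414383] [-0.03691373  0.52799245 -1.02373   ] [0.02419652 0.02813573 0.02931796] 0.31401397359481714
```

View pics/o8.png

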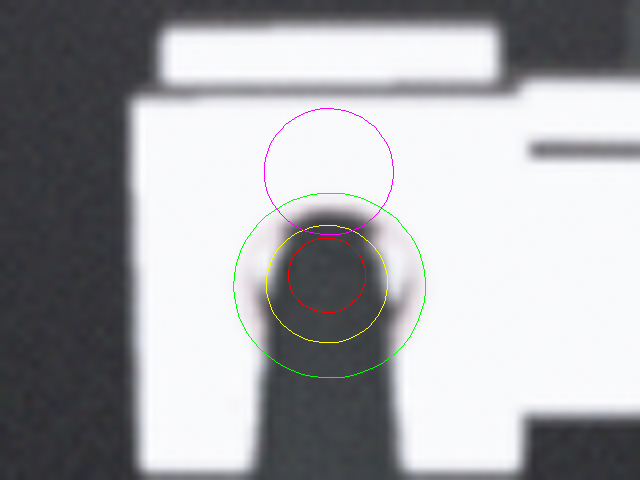

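View pics/o8s.png

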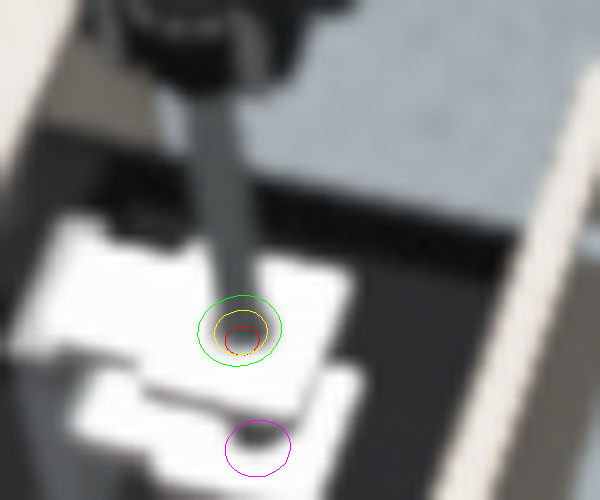

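The foot is in the upper mouth at about z 107, centred in both views, with no contact force. Going on down slowly.

Emit:
send_rows:
  rows: "0 0.4 0 0 0; 0 0.8 0 0 0; 0 1.2 0 0 0; 0 1.6 0 0 0; 0 2 0 0 0; 0 2.4 0 0 0; 0 2.6 0 0 0; 0 2.6 0 0 0; 0 2.6 0 0 0; 0 2.6 0 0 0"

```text
time_s: 17.45
eef_pos: [589.0, 166.2, 205.5]
ee_rot: [0.705, -0.056, 0.705, 0.056]
force: [0.2, 0.4, -0.9]
grip_width: 0.316
```

```bash
python3 - <<'E'
from ov import *
p,M,s=pose();print(p,s["force"],s["wrist_torque"],s["grip_width"])
cv2.imwrite("pics/o9.png",ov("wrist",(220,150,300,225),8,0,0,(589.3,166.3)))
cv2.imwrite("pics/o9s.png",ov("side",(190,205,250,255),10,0,0,(589.3,166.3)))
E
```

```text
[589.03484966 166.23798026 205.51066315] [ 0.24107346  0.42711694 -0.90246415] [-0.02511268 -0.01559719  0.01539743] 0.3163889429853981
```

View pics/o9.png

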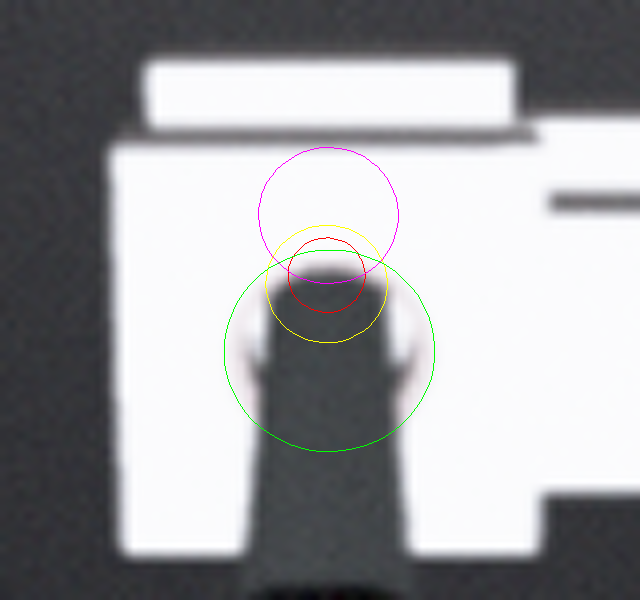

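View pics/o9s.png

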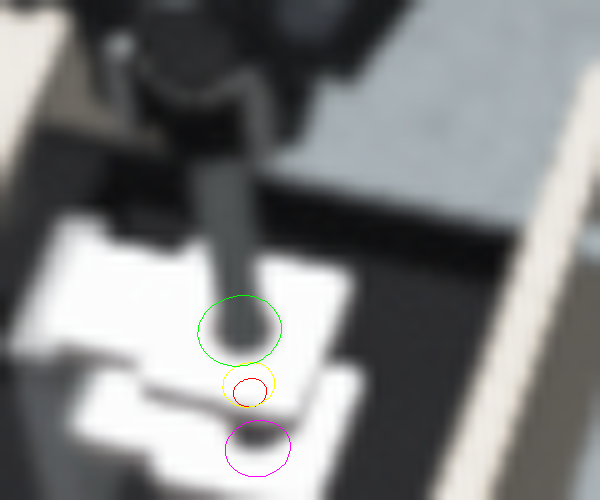

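It is through the upper ring with no contact, foot at about z 81. Continuing through the lower ring to about z 34.

Emit:
send_rows:
  rows: "0 0.4 0 0 0; 0 0.8 0 0 0; 0 1.2 0 0 0; 0 1.6 0 0 0; 0 2 0 0 0; 0 2.2 0 0 0; 0 2.2 0 0 0"

```text
time_s: 18.25
eef_pos: [588.8, 166.2, 182.9]
ee_rot: [0.705, -0.056, 0.705, 0.056]
force: [0.8, -0.1, -1.5]
grip_width: 0.312
```

Emit:
send_rows:
  rows: "0 0.4 0 0 0; 0 0.8 0 0 0; 0 1.2 0 0 0; 0 1.6 0 0 0; 0 2 0 0 0; 0 2.4 0 0 0; 0 2.5 0 0 0; 0 2.5 0 0 0; 0 2.5 0 0 0; 0 2.5 0 0 0"

```text
time_s: 19.25
eef_pos: [589.0, 166.3, 158.5]
ee_rot: [0.705, -0.056, 0.705, 0.056]
force: [-0.6, 0.4, -0.7]
grip_width: 0.308
```

```bash
python3 - <<'E'
from ov import *
p,M,s=pose();print(p,s["force"],s["wrist_torque"],s["grip_width"],s["time_s"])
t=capture("side");cv2.imwrite("pics/s10.png",cv2.resize(t["pixels"][190:270,170:280],None,fx=7,fy=7,interpolation=2)[:,:,::-1])
w=capture("wrist");cv2.imwrite("pics/w10.png",w["pixels"][:,:,::-1])
cv2.imwrite("pics/side10.png",t["pixels"][:,:,::-1])
print(np.round(proj(t,[p+[0,0,18.7-143],[589.3,166.3,52],[589,166,12]]),1))
for n in (t,w): print([(np.round(d["location"],1).tolist(),round(d["confidence"],2)) for q in ("long_rod","tray_handle","short_rod") for d in nets.spot_point(n,q)[:1]])
E
```

```text
[589.04139843 166.26134186 158.50549308] [-0.56664966  0.40363187 -0.73268834] [ 0.00363026 -0.00465424 -0.01485847] 0.30797898558098424 19.25
[[215.9 252.7]
 [215.3 249.3]
 [216.6 256.6]]
[([464.5, 147.7, 111.9], 0.64), ([397.9, 437.7, -2.0], 0.2)]
[([463.8, 147.3, 117.9], 0.71)]
```

View pics/s10.png

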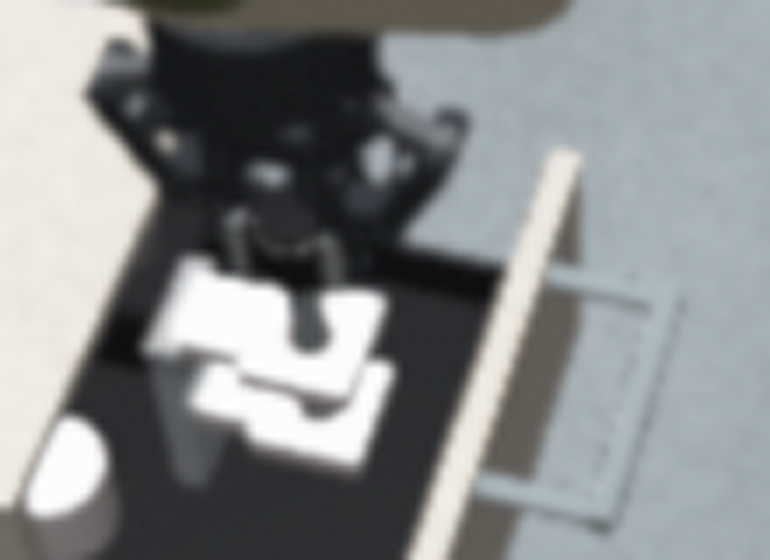

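View pics/w10.png

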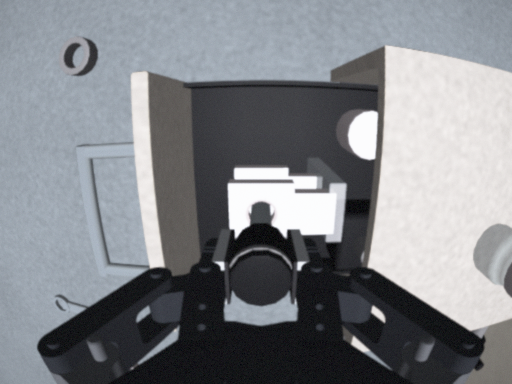

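View pics/side10.png

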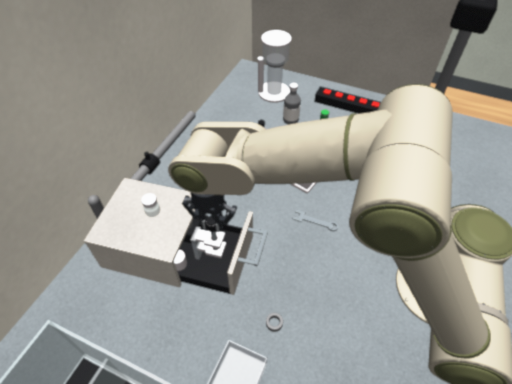

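Force is zero, the cap sits in the fingers as it did at pickup, and the tray handle is still at (464,147). In the side crop the shaft enters the upper bore at (312,335), and the lower bore at (322,408) is filled. Handing in.

```bash
python3 -c "
from rig import workorder;print(workorder.finish_job())"
```

```text
the job is handed in; nothing more can be done
None
```

The job is handed in after about 19.3 s of the 58 s. The tray is out at its stop and the long rod is threaded through both guide rings, still held by its cap at the 50 N grip setting. `finish_job` gives no verdict.

- **Tray:** I pulled it until it stopped hard after 136 mm of travel. It seems to have started about 14 mm open, which gives about 150 mm. The handle had not moved at the last check. At the stop the wrist force reached about 105 N, against the 120 N limit, before I backed off.
- **Rod:** No contact force showed on the way down. From the arm pose the foot is at z ≈ 34 mm, about 18 mm below the lower ring and 22 mm above the tray floor. I couldn't see the foot itself under the lower ring in the final pictures.
- **Ring position:** The ring measured 127 mm behind the handle bar, while the description adds up to 115 mm. It fits if the 68 mm is taken from the panel's inner face. I used the measured position, which two cameras and the nets agreed on.
- **Other things:** I touched nothing else on purpose. The short rod was still in its stand after I lifted the long one, but at the end the arm hid the stand and the nets did not report the short rod, so I couldn't recheck it. A white-capped jar standing in the tray was never in the way.

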